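# Lock the dosing pump cover with the T-key

## Robot

A 7-joint arm with a two-finger parallel gripper is mounted at the origin on a cart in front of the work surface, level with it; the furniture and walls round the work are solid. World frame = base frame: x ahead of the robot, y to its left, z up, the work surface at z = 0. Lengths are in mm, angles in rad, forces in N, time in s.
With the tool pointing down it reaches from about 425 to 975 mm from the base axis. Payload 16.7 kg.
Tool frame: the origin (TCP) lies between the finger pads; the fingertips stand 8 mm ahead of it and the grasp point (between the pads) lies 11 mm behind it; z points along the fingers, y is the line along which they close (so a half turn about z gives the same grasp; the last joint's range is limited). The gripper opens to 85 mm and grips with 20 to 120 N. Pads are 22 mm wide; open, the fingers measure 114 mm over their backs; the gripper's body (76 mm by 85 mm) begins 54 mm behind the grasp point. The pads swing forward as they close: fully open they stand 13 mm farther back than shut.
Start: joints at [-1.252, 0.426, 0.074, 1.606, -0.034, 1.111, -0.067], TCP at [304.975, 602.135, 239.302] pointing down, gripper open.
Joint ranges: [-2.85, 2.85], [-0.5, 2.14], [-1.23, 1.37], [0.21, 2.46], [-1.02, 4.16], [0.16, 2.05], [-2.73, 2.73]. Speed limits (rad/s): [1.89, 1.89, 2.39, 2.39, 3.01, 3.01, 3.01].

## Interface

Orientations are given as a unit quaternion [w, x, y, z].
In Python, from bench import robot, camrig, ticket, telemetry gives the robot as it stands (robot), with the cameras (camrig), the job (ticket) and the readings (telemetry).
- The arm moves only by the shell command python3 shift.py 'ROWS'. ROWS is a JSON list of rows, 1 to 20 of them, each of 7 numbers: a rotation vector rx, ry, rz in rad, then dx, dy, dz in mm, then the finger opening in mm; each row shifts and turns the commanded pose from where the row before left it, along the tool's axes as they then stand; what a row does not reach is not made up. A row lasts 1/8 s, in which the tool goes at most 62.5 mm and 0.188 rad, less where a joint would pass 70% of its speed; a pose out of reach is approached as far as the arm can. The fingers move at their own pace and stop on an object; the grip force is fixed at half the most. Time passes only in rows, so rows that do not move let the fingers close. It prints the time, the measured TCP pose, the force, the opening and the grip force at its end. Input that does not fit is refused with a message, and nothing moves.
- telemetry.read_state(): the state, without advancing time (a new reading comes with each control period).
- camrig.grab_frame(name): name is "side" or "top" or "wrist"; returns (picture, depth): 480x640x3 uint8, blue, green, red; 480x640 float32, mm along the optical axis (not along the pixel's ray), 0 where there is no reading.
- camrig.camera_params(name): a dict with "vfov" (degrees; the focal length in pixels is half the picture's height over the tangent of half this angle, whatever the lens; pixels are square), "cx", "cy" (the principal point, pixels), "position" and "rotation" of the camera in the world; the wrist camera has in their place "tool_from_camera" (4x4, takes a point from camera to tool coordinates, whose origin is the TCP and whose axes are the flange's). Camera axes: x right, y down, z forward; pixel columns grow to the right and rows downward; lengths in mm; the calibration is good to about 2 mm. A picture is of the moment at which its call begins: read the wrist's pose just before it. camera_params takes no time and is no camera call.
- ticket.close_job(): hands the job in; it is judged then, once.
The state is a dict: "t": time; "q": joint angles; "qvel": joint speeds; "joint_efforts": joint torques, N m; "tool_pos": TCP position; "ee_rot": TCP orientation; "contact_force": force on the tool from outside, world axes, zero at the start; "torque": the same for the moment, N m; "grip_width": finger opening in mm; "grip_force": force on a finger pad.
Only numpy, scipy, OpenCV 4.12 (cv2) and the standard library are available. Lean on these libraries where they do the work, as an engineer would, in place of code of your own. Each camera call takes 0.05 s, during which the arm holds its last target. There are 200 camera calls.

## Task

Take the orange T-key from its stand and lock both captive screws in the blue cover of the dosing pump box: set the blade in each slot, push the head down against its spring, turn it a quarter turn clockwise and let it pop back up with its slot in line with the green marks. Turn the screws with the key only, without touching the box with the fingers, then stand the key back in its stand, let go, and leave the things around as they are.

Things in the scene. Friction and masses are not known exactly. Their poses are not given: they have to be found in the camera images.
- pump_box: Grey dosing pump box, blue cover, fixed; 124 mm (x) by 234 mm (y), cover top at 52 mm. Origin at its underside's centre, z up. Screws at x = 0, y = +65 mm (a) and -65 mm (b). Red ticks along x: open; green ticks along y: locked. Inside, each screw's T-foot is blocked by a ledge: it turns past 0.15 rad only with the head pushed down 4 mm or more; let go part-way, the head stays down.
- screw_a (a joint): Turn of screw a, rad: 0 = slot along the box's x (open), grows clockwise seen from above to a stop at 1.571 = slot along the box's y (locked). Starts between 0 and 0.12. Friction about 0.06 N m, stays where left.
- screw_b (a joint): Turn of screw b, the same as screw a.
- press_a (a joint): How far the head of screw a is pushed down, m: 0 = up, 0.0055 = at its stop. Spring force about 5 N at 0, 10 N at 4 mm and 12 N at the stop. It pops up by itself when the screw is open, or turned beyond about 1.37 rad.
- press_b (a joint): How far the head of screw b is pushed down, the same as press_a.
- slot_a (a point): Centre of the floor of the slot of screw a: x along the slot, z up; it moves with the head. Steel head 44 mm across, its top 10 mm above this point and 16 mm above the cover when up. Slot 30 mm long (closed ends), 9 mm wide, 10 mm deep.
- slot_b (a point): Centre of the floor of the slot of screw b, the same as slot_a.
- key: T-key, 112 mm tall, 0.3 kg, loose, upright in its stand. Origin at the centre of the blade's lower end, z up the shaft, x along blade and orange crossbar. Blade 24 (x) by 6 (y) by 14 mm long, round shaft 24 mm across up to z = 60, collar 42 mm across to z = 66, thin neck, crossbar 90 (x) by 20 (y) by 24 mm centred at z = 100 mm: grip it across y from above.
- key_tip (a point): Centre of the lower end of the key's blade; axes as the key.
- stand_mouth (a point): Centre of the mouth of the key stand, a black upright tube 44 mm across, bore 32 mm, on a grey round foot 90 mm across, fixed to the table; the mouth is 70 mm above the table. The key stands with its collar resting on the mouth, its tip 60 mm below it.
- beaker: Bystander: grey beaker, 67 mm across, 78 mm high; origin at the centre of its underside.
- open_bottle: Bystander: orange-brown bottle without a pump, 68 mm across, 156 mm high; origin at the centre of its underside.
- pump_head: Bystander: black pump head, 31 x 58 x 58 mm; origin at the centre of its underside.
- red_cap: Bystander: red cap, 58 mm across, 33 mm high; origin at the centre of its underside.

How it is judged:
By the outcome, as a careful person would: the job done as asked, in the order asked, and still so for the second after the job is handed in, with the robot touching nothing.
It also fails if it takes over 72 s, if anything falls off the work surface, if the arm or the gripper's body presses on something with over 40 N, if the wrist force passes 120 N, or if a joint passes its speed limit or range.

## Working session

There is one attempt and no reset: what is moved stays moved. The work goes in short steps, Python scripts to look and compute and a shell command to move; the robot and the scene stay as the last step left them, time stands still between calls to the robot, and variables do not carry over. Pictures are saved under pics/ and viewed, at most 10 in all, crops included, and the job is handed in when it is done.

```bash
ls; mkdir -p pics; python3 - <<'E'
from bench import robot, camrig, ticket, telemetry
import cv2,numpy as np
s=telemetry.read_state();print({k:np.round(v,3).tolist() for k,v in s.items()})
for n in("top","side"):
    p,d=camrig.grab_frame(n);cv2.imwrite(f"pics/{n}0.png",p);np.save(f"pics/{n}0.npy",d)
    print(n,camrig.camera_params(n))
print(camrig.camera_params("wrist"))
E
```

```text
bench.py
pics
shift.py
{'t': 0.0, 'q': [-1.251, 0.427, 0.074, 1.607, -0.034, 1.111, -0.067], 'qvel': [-0.0, 0.001, 0.0, -0.002, 0.001, 0.0, 0.001], 'joint_efforts': [-0.002, -94.982, 3.76, -46.353, 0.019, 0.01, -0.0], 'tool_pos': [304.829, 601.785, 238.588], 'ee_rot': [-0.0, 0.232, 0.973, -0.001], 'contact_force': [-0.218, -0.658, -0.388], 'torque': [-0.005, -0.022, -0.008], 'grip_force': 0.0, 'grip_width': 85.127}
top {'vfov': 44.57106793642389, 'cx': 311.0129902047528, 'cy': 234.89667814778178, 'position': array([ 244.37182352,   88.7869649 , 1462.67343121]), 'rotation': array([-0.08263999,  0.72902812, -0.6751716 ,  0.07636717])}
side {'vfov': 51.07061939986969, 'cx': 327.1372868099286, 'cy': 242.49039211771077, 'position': array([ 556.25050739, -780.19822787,  688.99769782]), 'rotation': array([-0.46055327,  0.8875821 , -0.00253693,  0.00907072])}
{'vfov': 67.12840108160238, 'cx': 323.26789943668746, 'cy': 234.84800307389267, 'tool_from_camera': array([[ 1.46219596e-05, -9.46806420e-01, -3.21803671e-01,
         8.30773974e+01],
       [ 9.99999970e-01, -6.53306328e-05,  2.37652422e-04,
         4.84436294e-01],
       [-2.46034476e-04, -3.21803665e-01,  9.46806390e-01,
        -1.34244480e+02],
       [ 0.00000000e+00,  0.00000000e+00,  0.00000000e+00,
         1.00000000e+00]])}
```

View pics/top0.png

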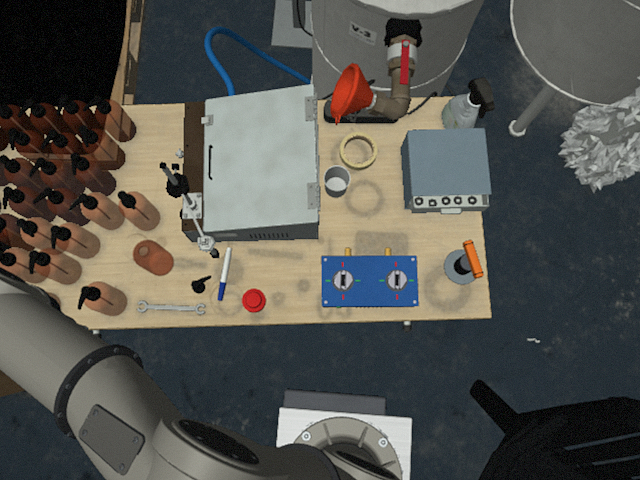

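View pics/side0.png

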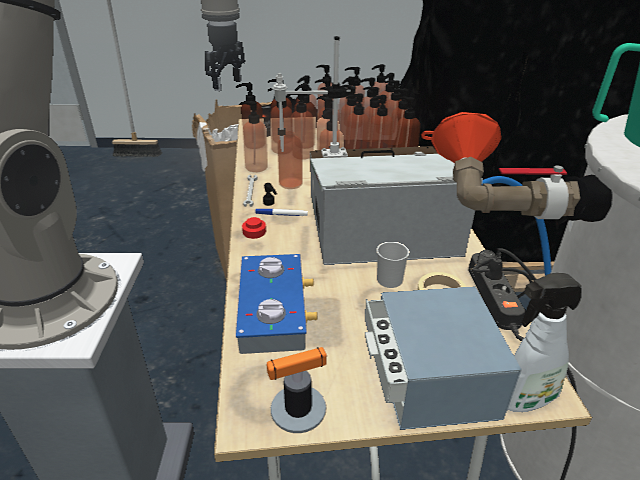

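Top view: key crossbar at about (472,260) on its stand (460,266), blue cover (322–417, 256–306) with screws at (343,281) and (397,281), red ticks vertical and green ticks horizontal. Side view: upright key at (297,362), screws at (271,267) and (271,311).

```bash
cat > h.py <<'E'
import numpy as np,cv2
from bench import robot, camrig, ticket, telemetry
from scipy.spatial.transform import Rotation as R
def rot(q): return R.from_quat(np.r_[q[1:],q[0]]).as_matrix()
def cam(n,s=None):
    c=camrig.camera_params(n);f=240/np.tan(np.radians(c['vfov'])/2)
    if n=='wrist':
        T=np.eye(4);T[:3,:3]=rot(s['ee_rot']);T[:3,3]=s['tool_pos'];T=T@c['tool_from_camera']
        return T[:3,:3],T[:3,3],f,c['cx'],c['cy']
    return rot(c['rotation']),np.array(c['position']),f,c['cx'],c['cy']
def ray(C,uv,z):
    M,p,f,cx,cy=C;uv=np.atleast_2d(np.float64(uv))
    d=np.c_[(uv[:,0]-cx)/f,(uv[:,1]-cy)/f,np.ones(len(uv))]@M.T
    return p+d*((z-p[2])/d[:,2])[:,None]
def proj(C,P):
    M,p,f,cx,cy=C;d=(np.atleast_2d(P)-p)@M
    return d[:,:2]/d[:,2:]*f+[cx,cy]
def hsv(p): return cv2.cvtColor(p,cv2.COLOR_BGR2HSV)
def mask(p,lo,hi,roi=None):
    m=cv2.inRange(hsv(p),lo,hi)
    if roi: k=np.zeros_like(m);a,b,c,d=roi;k[b:d,a:c]=255;m&=k
    return m
def rect(m):
    cs=cv2.findContours(m,0,2)[0];return cv2.minAreaRect(max(cs,key=cv2.contourArea))
def rectw(C,m,z):
    c=max(cv2.findContours(m,0,2)[0],key=cv2.contourArea)[:,0]
    w=ray(C,c,z)[:,:2]; return cv2.minAreaRect(w.astype(np.float32))
E
python3 - <<'E'
from h import *
for n,ko,bo in(("top",(440,225,495,290),(310,245,425,315)),("side",(260,340,335,385),(230,245,310,355))):
    p=cv2.imread(f"pics/{n}0.png");C=cam(n)
    print(n,'bar',rectw(C,mask(p,(5,150,80),(18,255,255),ko),122 if n=="top" else 110))
    print('box',rectw(C,mask(p,(100,120,40),(125,255,255),bo),52))
C=cam('top');print(ray(C,[[343,281],[397,281]],68));print('stand foot',ray(C,[460,266],10))
C=cam('side');print(ray(C,[[271,265],[271,308]],68))
s=telemetry.read_state();print(R.from_matrix(rot(s['ee_rot'])).as_matrix().round(3))
E
```

```text
top bar ((523.2431640625, -266.13006591796875), (88.596923828125, 23.144128799438477), 19.199237823486328)
box ((463.9831848144531, -36.1201171875), (122.3381576538086, 230.56199645996094), 4.391777515411377)
side bar ((525.7581787109375, -269.4751281738281), (91.74830627441406, 35.27754592895508), 19.66854476928711)
box ((465.6718444824219, -39.432167053222656), (122.1006851196289, 235.9997100830078), 4.570946216583252)
[[ 456.06293375   28.39909572   68.        ]
 [ 465.98861315 -100.82093987   68.        ]]
stand foot [[ 525.32759744 -264.96816115   10.        ]]
[[ 462.0440135    22.26733825   68.        ]
 [ 471.98515339 -104.62025886   68.        ]]
[[-0.892  0.452 -0.   ]
 [ 0.452  0.892 -0.001]
 [-0.    -0.001 -1.   ]]
```

```bash
python3 shift.py '[[0, 0, -0.161, 0, 0, -12, 85], [0, 0, -0.161, 0, 0, -12, 85], [0, 0, -0.161, 0, 0, -12, 85], [0, 0, -0.161, 0, 0, -12, 85], [0, 0, -0.161, 0, 0, -12, 85]]'
python3 shift.py '[[0, 0, 0, 4, -45, 0, 85], [0, 0, 0, 4, -45, 0, 85], [0, 0, 0, 4, -45, 0, 85], [0, 0, 0, 4, -45, 0, 85], [0, 0, 0, 4, -45, 0, 85], [0, 0, 0, 4, -45, 0, 85], [0, 0, 0, 4, -45, 0, 85], [0, 0, 0, 4, -45, 0, 85], [0, 0, 0, 4, -45, 0, 85], [0, 0, 0, 4, -45, 0, 85], [0, 0, 0, 4, -45, 0, 85], [0, 0, 0, 4, -45, 0, 85], [0, 0, 0, 4, -45, 0, 85], [0, 0, 0, 4, -45, 0, 85], [0, 0, 0, 4, -45, 0, 85], [0, 0, 0, 4, -45, 0, 85], [0, 0, 0, 4, -45, 0, 85], [0, 0, 0, 4, -45, 0, 85], [0, 0, 0, 4, -45, 0, 85], [0, 0, 0, 3, -38, 0, 85]]'
python3 - <<'E'
from h import *
s=telemetry.read_state();p,d=camrig.grab_frame("wrist");cv2.imwrite("pics/w1.png",p);np.save("pics/w1.npy",d)
C=cam("wrist",s);print(s['q'].round(2),s['tool_pos'])
m=mask(p,(5,150,80),(18,255,255));cv2.imwrite("pics/m.png",m)
print('bar',rectw(C,m,122),rect(m))
print(proj(C,[[524.5,-267.8,70],[s['tool_pos'][0],s['tool_pos'][1],122]]))
E
```

```text
[-0.14  0.27  0.62  1.76 -0.17  1.17  2.43] [ 525.00401491 -268.55327189  299.09622633]
bar ((523.6558837890625, -270.5850830078125), (87.52867126464844, 20.76028060913086), 19.240427017211914) ((321.0, 206.0), (96.0, 24.0), 90.0)
[[323.67340163 196.97641852]
 [322.71566741 210.22669508]]
```

View pics/w1.png

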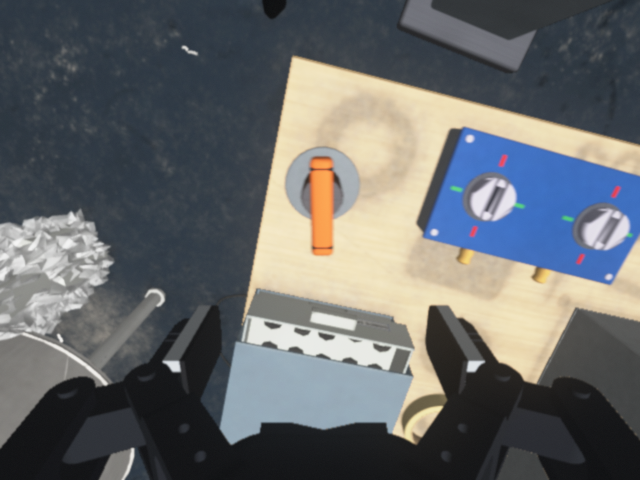

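The wrist view shows the crossbar at (321,206), in line with the tool, clear of the instrument at (320,320); both screws are visible at (490,198) and (604,227). Descending to grip.

```bash
python3 shift.py '[[0, 0, 0, 1, 0, 45, 70], [0, 0, 0, 0, 0, 45, 60], [0, 0, 0, 0, 0, 45, 50], [0, 0, 0, 0, 0, 40, 50], [0, 0, 0, 0, 0, 25, 50], [0, 0, 0, 0, 0, 0, 50], [0, 0, 0, 0, 0, 0, 10], [0, 0, 0, 0, 0, 0, 10], [0, 0, 0, 0, 0, 0, 10], [0, 0, 0, 0, 0, 0, 10], [0, 0, 0, 0, 0, 0, 10], [0, 0, 0, 0, 0, 0, 10]]'
python3 - <<'E'
from h import *
s=telemetry.read_state();print(s['tool_pos'].round(1),s['torque'].round(2))
E
```

```text
t: 4.78
tool_pos: [524.8, -267.7, 100.6]
ee_rot: [0.001, -0.167, 0.986, -0.0]
contact_force: [-0.6, -0.8, 9.7]
grip_width: 19.1
grip_force: 64.2
[ 524.8 -267.7  100.6] [-0.02  0.14 -0.03]
```

```bash
python3 shift.py '[[0, 0, 0, 0, 0, -15, 10], [0, 0, 0, 0, 0, -30, 10], [0, 0, 0, 0, 0, -45, 10], [0, 0, 0.129, 0, 0, -45, 10], [0, 0, 0.129, 0, 0, -15, 10], [0, 0, 0, 8.6, 47, 0, 10], [0, 0, 0, 8.6, 47, 0, 10], [0, 0, 0, 8.6, 47, 0, 10], [0, 0, 0, 8.6, 47, 0, 10], [0, 0, 0, 8.6, 47, 0, 10], [0, 0, 0, 0, 0, 0, 10], [0, 0, 0, 0, 0, 0, 10]]'
python3 - <<'E'
from h import *
s=telemetry.read_state();p,d=camrig.grab_frame("wrist");cv2.imwrite("pics/w2.png",p);np.save("pics/w2.npy",d)
p2,d2=camrig.grab_frame("side");cv2.imwrite("pics/s2.png",p2)
np.savez("pics/w2s.npz",**s);C=cam("wrist",s);print(s['q'].round(2),s['tool_pos'],s['contact_force'],s['torque'])
print('box',rectw(C,mask(p,(100,120,40),(125,255,255)),52))
m=mask(p,(5,150,80),(18,255,255));print('bar',rectw(C,m,s['tool_pos'][2]+23),rect(m))
E
```

```text
t: 6.28
tool_pos: [462.8, -36.6, 250.0]
ee_rot: [0.0, -0.039, 0.999, 0.0]
contact_force: [-0.4, -0.4, -2.3]
grip_width: 19.0
grip_force: 62.5
[-0.6   0.05  0.57  2.07 -0.03  1.02  1.64] [462.76360432 -36.63926687 249.97177049] [-0.35274482 -0.41932201 -2.34694127] [ 0.00921581 -0.02525892  0.03181665]
box ((463.6748046875, -34.47322082519531), (121.88207244873047, 230.52259826660156), 4.6123247146606445)
bar ((462.54254150390625, -35.9595947265625), (73.3885498046875, 19.328105926513672), 4.488651275634766) ((323.4999694824219, 343.49993896484375), (54.99999237060547, 170.99996948242188), 0.0)
```

View pics/w2.png

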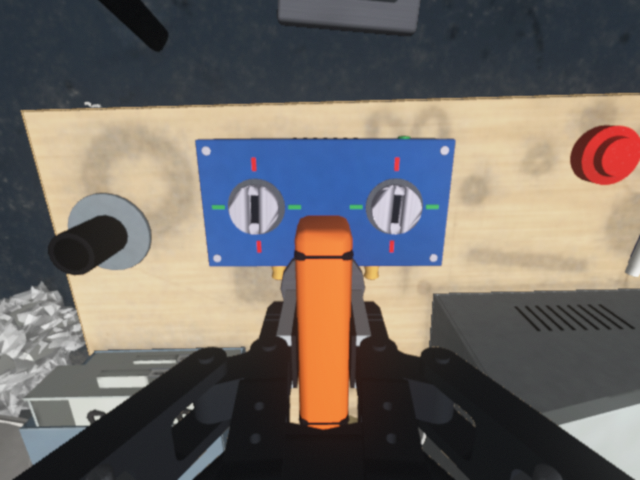

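The view shows screw b at (254,208), screw a at (395,208), slots near the red ticks, key held square at column 323. Measuring slots now.

```bash
cat > scr.py <<'E'
from h import *
def screws(p,C,roi,z=68,zs=68):
    a,b,c,d=roi
    H=hsv(p);m=((H[...,1]<70)).astype(np.uint8)*255
    k=np.zeros_like(m);k[b:d,a:c]=255
    m=cv2.morphologyEx(m&k,cv2.MORPH_OPEN,np.ones((5,5)))
    cn=max(cv2.findContours(m,0,1)[0],key=cv2.contourArea)[:,0]
    w=ray(C,cn,z)[:,:2].astype(np.float32);hull=cv2.convexHull(w)
    e=cv2.minEnclosingCircle(hull)
    cen=np.mean(cn,0);fill=cv2.fillPoly(np.zeros_like(m),[cn],255);fill=cv2.erode(fill,np.ones((9,9)))
    dk=((H[...,2]<80)&(fill>0)).astype(np.uint8)*255
    sl=max(cv2.findContours(dk,0,1)[0],key=cv2.contourArea)[:,0]
    ws=ray(C,sl,zs)[:,:2].astype(np.float32)
    print('head',np.round(e[0],2),round(e[1],2),'hull ell',np.round(cv2.fitEllipse(hull)[0],2),'slot',cv2.minAreaRect(ws))
    return sl
E
python3 - <<'E'
from scr import *
p=cv2.imread("pics/w2.png");C=cam("wrist",dict(np.load("pics/w2s.npz")))
sb=screws(p,C,(222,172,286,240));sa=screws(p,C,(364,172,426,240))
screws(p,C,(222,172,286,240),zs=58);screws(p,C,(364,172,426,240),zs=58)
H=hsv(p)
for nm,lo,hi in(('red',(172,120,80),(180,255,255)),('red2',(0,150,80),(5,255,255)),('green',(45,80,60),(85,255,255))):
    m=mask(p,lo,hi,(200,140,450,262));n,l,st,ce=cv2.connectedComponentsWithStats(m)
    for i in range(1,n):
        if st[i,4]>8: print(nm,st[i,4],ray(C,ce[i],52)[0,:2].round(2))
cv2.imwrite("pics/c2.png",cv2.resize(p[165:265,190:460],None,fx=2.9,fy=2.9,interpolation=cv2.INTER_CUBIC))
E
```

```text
head [466.31 -96.78] 25.94 hull ell [466.1  -96.86] slot ((467.82647705078125, -97.78593444824219), (24.275257110595703, 6.3672332763671875), 0.8015991449356079)
head [456.28  27.43] 25.79 hull ell [456.07  27.28] slot ((457.4958190917969, 28.87683868408203), (23.544239044189453, 5.657238960266113), 0.7670632600784302)
head [466.31 -96.78] 25.94 hull ell [466.1  -96.86] slot ((470.6009216308594, -99.53431701660156), (25.043106079101562, 6.5686235427856445), 0.8019567131996155)
head [456.28  27.43] 25.79 hull ell [456.07  27.28] slot ((459.94342041015625, 31.134864807128906), (24.28893280029297, 5.836177349090576), 0.7670644521713257)
red 44 [ 430.15 -102.27]
red 40 [419.25  27.33]
red 37 [509.48 -95.98]
red 28 [498.88  33.7 ]
green 50 [ 472.55 -135.05]
green 49 [466.89 -63.34]
green 48 [462.33  -5.52]
green 51 [456.65  66.42]
```

View pics/c2.png

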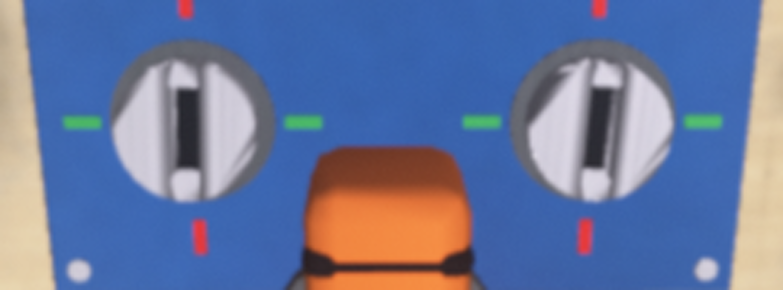

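```bash
python3 shift.py '[[0, 0, 0.063, 0, 0, 0, 10], [0, 0, 0, 0.6, 33, 0, 10], [0, 0, 0, 0, 33.5, 20, 10], [0, 0, 0, 0, 0, 35, 10], [0, 0, 0, 0, 0, 25, 10], [0, 0, 0, 0, 0, 5, 10], [0, 0, 0, 0, 0, 0, 10], [0, 0, 0, 0, 0, 3, 10], [0, 0, 0, 0, 0, 3, 10], [0, 0, 0, 0, 0, 0, 10]]'
python3 shift.py '[[0, 0, 0, 0, 0, 2, 10], [0, 0, 0, 0, 0, 0, 10]]'
python3 shift.py '[[0, 0, 0, 0, 0, 2, 10], [0, 0, 0, 0, 0, 0, 10]]'
```

```text
t: 7.62
tool_pos: [461.2, 30.2, 158.4]
ee_rot: [0.0, -0.008, 1.0, 0.0]
contact_force: [-0.5, 0.0, -3.1]
grip_width: 19.1
grip_force: 62.4
t: 7.88
tool_pos: [461.1, 30.1, 156.3]
ee_rot: [-0.0, -0.008, 1.0, -0.0]
contact_force: [-0.0, -0.1, -3.4]
grip_width: 18.7
grip_force: 62.4
t: 8.12
tool_pos: [461.1, 30.1, 154.2]
ee_rot: [-0.0, -0.008, 1.0, -0.0]
contact_force: [0.3, -1.2, -3.7]
grip_width: 19.3
grip_force: 62.4
```

```bash
python3 shift.py '[[0, 0, 0, 0, 0, 2, 10], [0, 0, 0, 0, 0, 2, 10], [0, 0, 0, 0, 0, 0, 10]]'
python3 shift.py '[[0, 0, 0, 0, 0, 2, 10], [0, 0, 0, 0, 0, 2, 10], [0, 0, 0, 0, 0, 0, 10]]'
```

```text
t: 8.5
tool_pos: [461.1, 30.1, 150.1]
ee_rot: [-0.0, -0.008, 1.0, -0.0]
contact_force: [0.1, 0.2, -3.4]
grip_width: 19.1
grip_force: 62.4
t: 8.88
tool_pos: [461.4, 30.2, 146.4]
ee_rot: [0.0, -0.008, 1.0, 0.0]
contact_force: [-1.5, 0.4, 2.8]
grip_width: 19.3
grip_force: 63.6
```

```bash
python3 shift.py '[[0, 0, 0, 0, 0, 1.5, 10], [0, 0, 0, 0, 0, 1.5, 10], [0, 0, 0, 0, 0, 0, 10]]'
python3 - <<'E'
from h import *
s=telemetry.read_state();print(s['tool_pos'].round(1),s['contact_force'].round(1),s['torque'].round(2))
E
```

```text
t: 9.25
tool_pos: [461.5, 30.2, 143.5]
ee_rot: [0.0, -0.008, 1.0, 0.0]
contact_force: [-1.8, -1.0, 7.1]
grip_width: 18.8
grip_force: 64.1
[461.5  30.2 143.5] [-1.8 -1.   7.1] [-0.11  0.35 -0.05]
```

```bash
python3 shift.py '[[0, 0, 0, 0, 0, 1, 10], [0, 0, 0.15, 0, -0.2, 0, 10], [0, 0, 0.15, 0, -0.2, 0, 10], [0, 0, 0.15, 0, -0.2, 0, 10], [0, 0, 0.15, 0, -0.2, 0, 10], [0, 0, 0.15, 0, -0.2, 0, 10]]'
python3 - <<'E'
from h import *
s=telemetry.read_state();print(s['tool_pos'].round(1),s['contact_force'].round(1),s['torque'].round(2))
E
python3 shift.py '[[0, 0, 0.15, 0, -0.2, 0, 10], [0, 0, 0.15, 0, -0.2, 0, 10], [0, 0, 0.15, 0, -0.2, 0, 10], [0, 0, 0.15, 0, -0.2, 0, 10], [0, 0, 0.15, 0, -0.2, 0, 10], [0, 0, 0, 0, 0, 0, 10]]'
python3 - <<'E'
from h import *
s=telemetry.read_state();print(s['tool_pos'].round(1),s['contact_force'].round(1),s['torque'].round(2))
E
```

```text
t: 10.0
tool_pos: [461.4, 29.0, 142.8]
ee_rot: [0.0, 0.362, 0.932, 0.0]
contact_force: [-2.6, -2.2, 12.9]
grip_width: 19.1
grip_force: 65.0
[461.4  29.  142.8] [-2.6 -2.2 12.9] [-0.8   0.67  0.07]
t: 10.75
tool_pos: [460.3, 28.4, 142.7]
ee_rot: [0.0, 0.677, 0.736, -0.0]
contact_force: [-3.3, -2.8, 16.0]
grip_width: 19.0
grip_force: 65.7
[460.3  28.4 142.7] [-3.3 -2.8 16. ] [-0.91  1.16 -0.02]
```

```bash
cat > f.py <<'E'
from h import *
s=telemetry.read_state();x=rot(s['ee_rot'])[:,0];print('yaw',np.degrees(np.arctan2(x[1],x[0])).round(2),s['tool_pos'].round(1),s['contact_force'].round(1),s['torque'].round(2))
E
python3 shift.py '[[0, 0, 0.05, 0, 0, -1, 10], [0, 0, 0, 0, 0, 0, 10]]'>/dev/null;python3 f.py
python3 shift.py '[[0, 0, 0.04, 0, 0, 0, 10], [0, 0, 0, 0, 0, 0, 10]]'>/dev/null;python3 f.py
```

```text
yaw 92.01 [460.2  28.4 143.5] [-1.6 -1.9  7.7] [-0.78  0.52  0.04]
yaw 89.72 [460.2  28.4 143.5] [-0.4 -2.4  8.4] [-0.7   0.46  0.04]
```

```bash
for i in 1; do python3 shift.py '[[0, 0, 0.04, 0, 0, 0, 10], [0, 0, 0, 0, 0, 0, 10]]'>/dev/null;python3 f.py;done
python3 shift.py '[[0, 0, 0.04, 0, 0, 0, 10], [0, 0, 0, 0, 0, 0, 10]]'>/dev/null;python3 f.py
python3 shift.py '[[0, 0, 0.04, 0, 0, 0, 10], [0, 0, 0, 0, 0, 0, 10]]'>/dev/null;python3 f.py
```

```text
yaw 87.43 [460.4  28.4 143.5] [-1.2 -2.6  8.3] [-0.69  0.38 -0.02]
yaw 85.15 [460.5  28.4 143.5] [-0.5 -2.   8.8] [-0.73  0.14  0.14]
yaw 82.88 [460.4  28.4 143.5] [-1.1 -2.6  7.5] [-0.79  0.13  0.46]
```

```bash
python3 shift.py '[[0, 0, -0.06, 0, 0, 0, 10], [0, 0, -0.06, 0, 0, -1, 10], [0, 0, 0, 0, 0, -2, 10], [0, 0, 0, 0, 0, -3, 10], [0, 0, 0, 0, 0, -4, 10], [0, 0, 0, 0, 0, -6, 10], [0, 0, 0, 0, 0, -15, 10], [0, 0, 0, 0, 0, -30, 10], [0, 0, 0, 0, 0, -45, 10], [0, 0, -0.11, 0, 0, 0, 10], [0, 0, 0, 0, 0, 0, 10], [0, 0, 0, 0, 0, 0, 10]]';python3 f.py
python3 - <<'E'
from scr import *
s=telemetry.read_state();p,d=camrig.grab_frame("wrist");cv2.imwrite("pics/w3.png",p);np.savez("pics/w3s.npz",**s)
p2,d2=camrig.grab_frame("side");cv2.imwrite("pics/s3.png",p2)
C=cam("wrist",s)
print(proj(C,[[459.3,30.5,68],[469.7,-99.2,68]]))
m=mask(p,(5,150,80),(18,255,255));print('bar',rectw(C,m,s['tool_pos'][2]+23),rect(m))
E
```

```text
t: 13.5
tool_pos: [459.8, 28.5, 249.2]
ee_rot: [-0.0, 0.67, 0.743, -0.0]
contact_force: [0.5, -0.7, -3.0]
grip_width: 19.0
grip_force: 62.7
yaw 95.92 [459.8  28.5 249.2] [ 0.5 -0.7 -3. ] [-0.01 -0.02 -0.02]
[[322.85980741 207.69395701]
 [319.90301104 332.30954208]]
bar ((459.58917236328125, 29.326629638671875), (19.46446418762207, 73.30301666259766), 5.995139122009277) ((323.0, 343.5), (171.0, 54.0), 90.0)
```

View pics/w3.png

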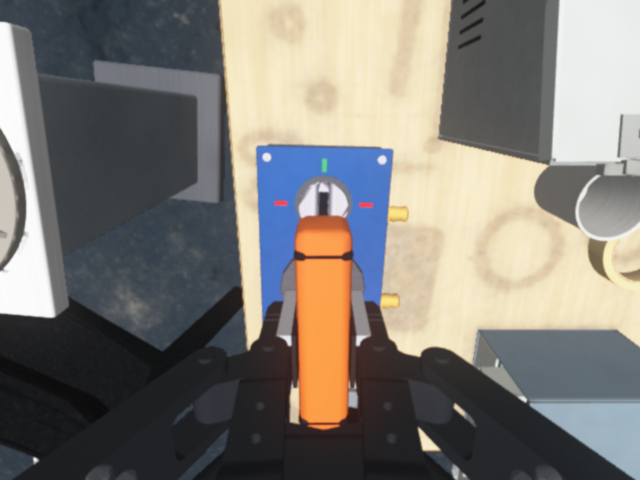

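Slot of screw a is in line with the green tick (324,165). Moving on to screw b.

```bash
python3 shift.py '[[0, 0, -0.185, 0, 0, 0, 10], [0, 0, -0.185, 0, 0, 0, 10], [0, 0, -0.185, 0, 0, 0, 10], [0, 0, -0.185, 0, 0, 0, 10], [0, 0, -0.185, 0, 0, 0, 10], [0, 0, -0.185, 0, 0, 0, 10], [0, 0, -0.185, 0, 0, 0, 10], [0, 0, -0.187, 0, 0, 0, 10], [0, 0, 0, -3.3, -42.7, 0, 10], [0, 0, 0, -3.3, -42.7, 0, 10], [0, 0, 0, -3.3, -42.8, 0, 10], [0, 0, 0, 0, 0, 25, 10], [0, 0, 0, 0, 0, 35, 10], [0, 0, 0, 0, 0, 20, 10], [0, 0, 0, 0, 0, 5, 10], [0, 0, 0, 0, 0, 0, 10]]'; python3 f.py
```

```text
t: 15.6
tool_pos: [472.2, -99.6, 164.5]
ee_rot: [-0.0, -0.008, 1.0, -0.0]
contact_force: [0.1, -0.7, -3.5]
grip_width: 18.9
grip_force: 62.5
yaw -179.06 [472.2 -99.6 164.5] [ 0.1 -0.7 -3.5] [-0.01 -0.02  0.  ]
```

```bash
python3 shift.py '[[0, 0, 0, 0.5, 0, 3, 10], [0, 0, 0, 0, 0, 3, 10], [0, 0, 0, 0, 0, 2, 10], [0, 0, 0, 0, 0, 2, 10], [0, 0, 0, 0, 0, 0, 10]]'; python3 shift.py '[[0, 0, 0, 0, 0, 2, 10], [0, 0, 0, 0, 0, 2, 10], [0, 0, 0, 0, 0, 2, 10], [0, 0, 0, 0, 0, 0, 10]]'; python3 f.py
```

```text
t: 16.23
tool_pos: [471.6, -99.3, 154.2]
ee_rot: [-0.0, -0.009, 1.0, -0.0]
contact_force: [0.0, 0.1, -2.3]
grip_width: 18.9
grip_force: 62.5
t: 16.73
tool_pos: [471.7, -99.4, 148.3]
ee_rot: [-0.0, -0.009, 1.0, -0.0]
contact_force: [-0.0, 1.4, 0.8]
grip_width: 19.1
grip_force: 63.2
yaw -179.03 [471.7 -99.4 148.3] [-0.   1.4  0.8] [0.18 0.13 0.  ]
```

In the slot. Push 5 mm and turn.

```bash
python3 shift.py '[[0, 0, 0, 0, 0, 2, 10], [0, 0, 0, 0, 0, 2, 10], [0, 0, 0, 0, 0, 1, 10], [0, 0, 0, 0, 0, 0, 10]]'; python3 f.py
python3 shift.py '[[0, 0, 0.15, 0, -0.2, 0, 10], [0, 0, 0.15, 0, -0.2, 0, 10], [0, 0, 0.15, 0, -0.2, 0, 10], [0, 0, 0.15, 0, -0.2, 0, 10], [0, 0, 0.15, 0, -0.2, 0, 10]]'>/dev/null; python3 f.py
python3 shift.py '[[0, 0, 0.15, 0, -0.2, 0, 10], [0, 0, 0.15, 0, -0.2, 0, 10], [0, 0, 0.15, 0, -0.2, 0, 10], [0, 0, 0.15, 0, -0.2, 0, 10], [0, 0, 0.15, 0, -0.2, 0, 10], [0, 0, 0.09, 0, 0, -1, 10], [0, 0, 0, 0, 0, 0, 10]]'>/dev/null; python3 f.py
```

```text
t: 17.23
tool_pos: [471.9, -99.4, 143.4]
ee_rot: [0.0, -0.009, 1.0, 0.0]
contact_force: [-1.1, -0.1, 8.6]
grip_width: 19.3
grip_force: 64.1
yaw -179.02 [471.9 -99.4 143.4] [-1.1 -0.1  8.6] [ 0.15  0.42 -0.01]
yaw 137.73 [ 472.  -100.5  143.7] [-0.1  0.3  8. ] [-0.22  0.15  0.08]
yaw 89.79 [ 470.8 -101.4  144.5] [-1.4 -2.9  6. ] [-0.67  0.36  0.02]
```

```bash
python3 shift.py '[[0, 0, 0.04, 0, 0, 0, 10], [0, 0, 0.02, 0, 0, 0, 10], [0, 0, 0, 0, 0, 0, 10]]'>/dev/null; python3 f.py;python3 shift.py '[[0, 0, 0.04, 0, 0, 0, 10], [0, 0, 0, 0, 0, 0, 10]]'>/dev/null; python3 f.py
```

```text
yaw 86.42 [ 470.9 -101.4  144.5] [-1.3 -2.7  6.3] [-0.71  0.21  0.04]
yaw 84.13 [ 470.9 -101.4  144.5] [-1.1 -2.3  6.9] [-0.73  0.25  0.25]
```

```bash
python3 shift.py '[[0, 0, 0.03, 0, 0, 0, 10], [0, 0, 0, 0, 0, 0, 10]]'>/dev/null; python3 f.py; python3 shift.py '[[0, 0, -0.06, 0, 0, 0, 10], [0, 0, -0.06, 0, 0, -1, 10], [0, 0, 0, 0, 0, -2, 10], [0, 0, 0, 0, 0, -3, 10], [0, 0, 0, 0, 0, -4, 10], [0, 0, 0, 0, 0, -6, 10], [0, 0, 0, 0, 0, -15, 10], [0, 0, 0, 0, 0, -30, 10], [0, 0, 0, 0, 0, -45, 10], [0, 0, 0, 0, 0, 0, 10], [0, 0, 0, 0, 0, 0, 10]]';python3 f.py
```

```text
yaw 82.43 [ 470.9 -101.4  144.5] [-0.6 -3.1  6.1] [-0.81  0.29  0.47]
t: 20.98
tool_pos: [470.2, -100.0, 249.9]
ee_rot: [-0.001, 0.711, 0.703, 0.0]
contact_force: [-0.2, 0.7, -3.7]
grip_width: 19.2
grip_force: 62.7
yaw 89.36 [ 470.2 -100.   249.9] [-0.2  0.7 -3.7] [-0.02  0.02  0.03]
```

```bash
python3 shift.py '[[0, 0, -0.1743, 0, 0, 0, 10], [0, 0, -0.1743, 0, 0, 0, 10], [0, 0, -0.1743, 0, 0, 0, 10], [0, 0, -0.1743, 0, 0, 0, 10], [0, 0, -0.1743, 0, 0, 0, 10], [0, 0, -0.1743, 0, 0, 0, 10], [0, 0, -0.1743, 0, 0, 0, 10], [0, 0, -0.1743, 0, 0, 0, 10], [0, 0, -0.1743, 0, 0, 0, 10], [0, 0, -0.1743, 0, 0, 0, 10], [0, 0, -0.1743, 0, 0, 0, 10], [0, 0, 0, -7.5, 30.7, 0, 10], [0, 0, 0, -7.5, 30.7, 0, 10], [0, 0, 0, 0, 0, 0, 10], [0, 0, 0, 0, 0, 0, 10]]';python3 f.py
python3 - <<'E'
from scr import *
s=telemetry.read_state();p,d=camrig.grab_frame("wrist");cv2.imwrite("pics/w4.png",p)
p2,_=camrig.grab_frame("side")
C=cam("wrist",s)
c=proj(C,[[459.3,30.5,60],[469.7,-99.2,60]]).astype(int);print(c)
m=mask(p,(5,150,80),(18,255,255));print('bar',rectw(C,m,s['tool_pos'][2]+23),rect(m))
for a,b in c: print(np.median(d[b-35:b+35,a-35:a+35]))
r=lambda i:cv2.resize(i,(390,390),interpolation=cv2.INTER_CUBIC)
cv2.imwrite("pics/c4.png",np.hstack([r(p[b-45:b+45,a-45:a+45]) for a,b in c[::-1]]))
cv2.imwrite("pics/c4s.png",cv2.resize(p2[240:360,220:320],None,fx=5,fy=5,interpolation=cv2.INTER_CUBIC))
E
```

```text
t: 22.85
tool_pos: [464.0, -38.2, 249.1]
ee_rot: [-0.001, -0.166, 0.986, -0.001]
contact_force: [-1.2, -1.1, -3.0]
grip_width: 18.9
grip_force: 62.5
yaw -160.85 [464.  -38.2 249.1] [-1.2 -1.1 -3. ] [0.   0.   0.02]
[[393 226]
 [257 191]]
bar ((463.7743225097656, -37.508399963378906), (73.17485046386719, 19.326440811157227), 19.18269920349121) ((323.5, 343.5), (171.0, 55.0), 90.0)
339.38928
328.721
```

View pics/c4.png

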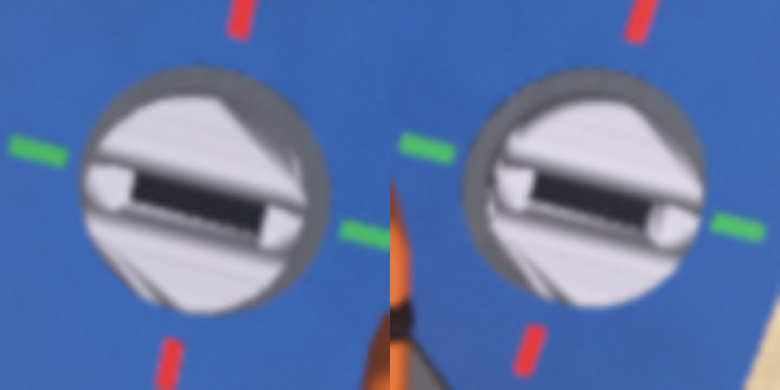

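View pics/c4s.png

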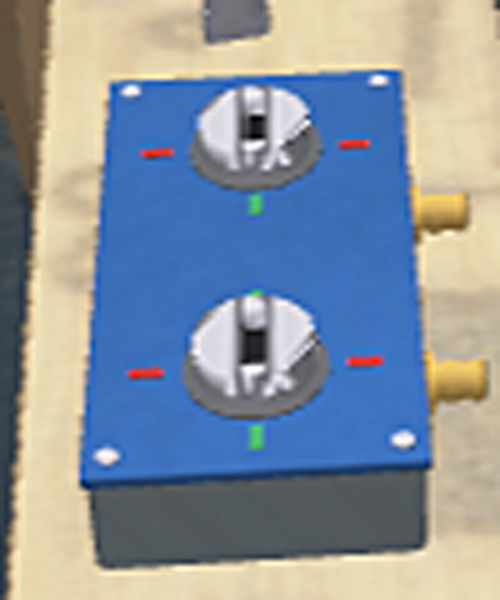

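Both slots lie in line with the green marks (b left, a right). Checking that both heads are up by depth.

```bash
python3 - <<'E'
from h import *
s=telemetry.read_state();p,d=camrig.grab_frame("wrist");C=cam("wrist",s);M,o,f,cx,cy=C
v,u=np.mgrid[:480,:640];P=o+np.stack([(u-cx)/f*d,(v-cy)/f*d,d],-1)@M.T
for n,q in(('a',(459.3,30.5)),('b',(469.7,-99.2))):
    r=np.hypot(P[...,0]-q[0],P[...,1]-q[1]);k=(r<17)&(d>0)&(P[...,2]<100);c=(r>26)&(r<34)&(d>0)&(P[...,2]<100)
    print(n,np.percentile(P[...,2][k],[10,50,75,90]).round(1),np.median(P[...,2][c]).round(1))
m=(P[...,2]>60)&(P[...,2]<80)&(np.hypot(P[...,0]-524,P[...,1]+268)<40)&(d>0)
print('mouth',m.sum(),P[m].mean(0),P[m].min(0),P[m].max(0))
E
```

```text
a [58.1 67.2 67.9 68.4] 51.7
b [58.  67.3 67.9 68.5] 51.8
mouth 1449 [ 522.8828065  -267.08450017   67.39007056] [ 501.90014467 -289.67112511   60.01153435] [ 545.85545544 -245.73103726   71.93071048]
```

```bash
python3 shift.py '[[0, 0, 0, 3.6, -47.3, 0, 10], [0, 0, 0, 3.6, -47.3, 0, 10], [0, 0, 0, 3.6, -47.3, 0, 10], [0, 0, 0, 3.6, -47.3, 0, 10], [0, 0, 0, 3.6, -47.5, 0, 10], [0, 0, 0, 0, 0, 30, 10], [0, 0, 0, 0, 0, 30, 10], [0, 0, 0, 0, 0, 15, 10], [0, 0, 0, 0, 0, 0, 10]]'; python3 shift.py '[[0, 0, 0, 0, 0, 10, 10], [0, 0, 0, 0, 0, 10, 10], [0, 0, 0, 0, 0, 10, 10], [0, 0, 0, 0, 0, 0, 10]]';python3 f.py
```

```text
t: 24.12
tool_pos: [524.8, -267.5, 174.8]
ee_rot: [-0.001, -0.166, 0.986, 0.0]
contact_force: [-0.1, -0.0, -4.0]
grip_width: 19.4
grip_force: 62.5
t: 24.62
tool_pos: [524.9, -267.2, 144.6]
ee_rot: [-0.001, -0.166, 0.986, 0.0]
contact_force: [-0.5, -0.7, -3.6]
grip_width: 19.2
grip_force: 62.6
yaw -160.84 [ 524.9 -267.2  144.6] [-0.5 -0.7 -3.6] [ 0.05  0.   -0.01]
```

```bash
python3 shift.py '[[0, 0, 0, 0, 0, 10, 10], [0, 0, 0, 0, 0, 10, 10], [0, 0, 0, 0, 0, 10, 10], [0, 0, 0, 0, 0, 8, 10], [0, 0, 0, 0, 0, 3, 10], [0, 0, 0, 0, 0, 0, 10]]';python3 f.py;python3 shift.py '[[0, 0, 0, 0, 0, 2, 10], [0, 0, 0, 0, 0, 0, 10]]'>/dev/null;python3 f.py
```

```text
t: 25.38
tool_pos: [525.2, -267.4, 104.2]
ee_rot: [-0.0, -0.166, 0.986, 0.0]
contact_force: [-0.1, 0.4, -3.3]
grip_width: 19.3
grip_force: 62.7
yaw -160.85 [ 525.2 -267.4  104.2] [-0.1  0.4 -3.3] [-0.04 -0.    0.02]
yaw -160.83 [ 525.4 -267.3  102.4] [-0.2 -0.4 -3.1] [ 0.06 -0.    0.01]
```

```bash
python3 shift.py '[[0, 0, 0, 0, 0, 1.5, 10], [0, 0, 0, 0, 0, 0, 10]]'>/dev/null;python3 f.py;python3 shift.py '[[0, 0, 0, 0, 0, 1, 10], [0, 0, 0, 0, 0, 0, 10]]'>/dev/null;python3 f.py
```

```text
yaw -160.84 [ 525.2 -267.3  100.8] [ 0.  -0.1 -2.8] [ 0.05 -0.04 -0.01]
yaw -160.85 [ 525.4 -267.5  100.6] [-3.7  1.8 11.6] [0.77 0.92 0.04]
```

Seated. Releasing and retreating straight up.

```bash
python3 shift.py '[[0, 0, 0, 0, 0, -0.5, 10], [0, 0, 0, 0, 0, 0, 25], [0, 0, 0, 0, 0, 0, 40], [0, 0, 0, 0, 0, 0, 60], [0, 0, 0, 0, 0, 0, 60], [0, 0, 0, 0, 0, -10, 60], [0, 0, 0, 0, 0, -20, 60], [0, 0, 0, 0, 0, -40, 60], [0, 0, 0, 0, 0, -50, 60], [0, 0, 0, 0, 0, -50, 60], [0, 0, 0, 0, 0, -40, 60], [0, 0, 0, 0, 0, 0, 60], [0, 0, 0, 0, 0, 0, 60]]';python3 f.py
python3 - <<'E'
from h import *
s=telemetry.read_state();p,d=camrig.grab_frame("wrist");C=cam("wrist",s)
m=mask(p,(5,150,80),(18,255,255));print('bar',rectw(C,m,122))
p2,_=camrig.grab_frame("side");cv2.imwrite("pics/s5.png",p2)
E
```

```text
t: 27.75
tool_pos: [525.0, -267.2, 310.8]
ee_rot: [0.0, -0.166, 0.986, 0.0]
contact_force: [-0.3, 0.2, -0.0]
grip_width: 60.2
grip_force: 0.0
yaw -160.84 [ 525.  -267.2  310.8] [-0.3  0.2 -0. ] [-0.01  0.01 -0.02]
bar ((522.9458618164062, -267.8122253417969), (87.53365325927734, 20.49774742126465), 19.710731506347656)
```

View pics/s5.png

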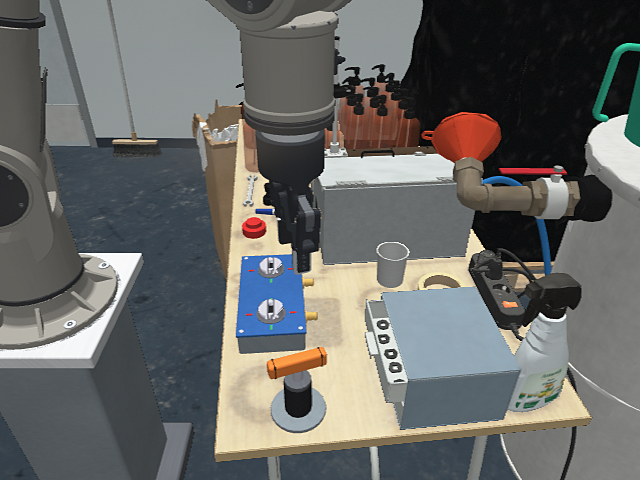

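The key stands upright in its stand at (297,362), both screws at (271,267) and (271,311) are locked and up, and the gripper is clear of everything.

```bash
python3 -c "
from bench import robot, camrig, ticket, telemetry
print(ticket.close_job())"
```

```text
the job is handed in; nothing more can be done
None
```

Both screws are locked, with the heads up and the slots in line with the green marks; the key is back in its stand and released, and the job was handed in at about 28 s on the robot clock.

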